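Empty the vise's catch tray into the tote

ROBOT

A 7-joint arm with a two-finger parallel gripper is mounted at the origin on the work surface. World frame = base frame: x ahead of the robot, y to its left, z up, the work surface at z = 0. Lengths are in m, angles in rad, forces in N, time in s.
With the tool pointing down it reaches from about 0.425 to 0.875 m from the base axis. Payload 4.7 kg.
Tool frame: the origin (TCP) lies at the centre of the arm's flange, where the gripper is bolted on; the fingertips stand 182 mm ahead of it and the grasp point (between the pads) lies ahead of it (ctrl.hold_point_z is the z of the grasp point in the tool frame, in m); z points along the fingers, y is the direction in which the jaws open and shut (so a half turn about z gives the same grasp; the last joint's range is limited). The gripper opens to 87 mm and grips with 3 to 60 N. Pads are 19 mm wide; open, the fingers measure 117 mm over their backs; the gripper's body (75 mm by 190 mm) begins 51 mm behind the grasp point.
Start: joints at [1.213, 0.321, -0.07, 1.45, 0.023, 1.371, -0.057], TCP at [0.236, -0.606, 0.405] pointing down, gripper open.
Joint ranges: [-2.86, 2.86], [-0.3, 2.09], [-1.38, 1.24], [0.06, 2.45], [-1.56, 4.7], [0.09, 2.05], [-2.69, 2.69]. Speed limits (rad/s): [2.57, 2.57, 3.14, 3.14, 3.14, 3.14, 3.14].

INTERFACE

Orientations are given as a rotation vector (axis times angle).
In Python, from bench import get_state, imaging, workorder, ctrl gives the robot as it stands.
- The arm moves only by the tool step_arm, never from a script. Its argument "increments" is a list of rows, each an object of numbers: "claw": the opening, from 0 (shut) to 1 (fully open); "tx", "ty", "tz": the shift along the tool's x, y, z in m; "spin": the turn about the tool's z in degrees. A call has 1 to 8 rows; each row is the pose to reach, as a shift and turn from the pose commanded when the call began, along the tool's axes at that moment; what a row does not reach only later rows make up. A row lasts 1/12 s, in which the tool goes at most 41.7 mm and 7.16 degrees, less where a joint would pass 70% of its speed; a pose out of reach is approached as far as the arm can. A call with a gripper value outside its range is refused whole. The fingers move at their own pace and stop on an object; "force" is the grip in N (left out, the last holds). Time passes only in rows, so rows that repeat a pose let the fingers close. It gives the time, the measured TCP pose, the force and the opening at its end, in the units of the state.
- get_state(): the state, without advancing time (a new reading comes with each control period).
- imaging.get_image(name): name is "scene" or "top" or "wrist"; returns the picture (400x640x3 uint8, blue, green, red); there is no depth.
- imaging.camera_params(name): a dict with "intrinsics" (3x3 intrinsics, pixels), "camera_from_world" (4x4, takes a point from world to camera coordinates). Camera axes: x right, y down, z forward; pixel columns grow to the right and rows downward; lengths in m; the calibration is good to about 2 mm. A picture is of the moment at which its call begins: read the wrist's pose just before it. camera_params takes no time and is no camera call; for the wrist camera it gives the pose at the moment of the call.
- workorder.close_job(): hands the job in, once; it reports no verdict.
The state is a dict: "time": time; "joint_positions": joint angles; "qd": joint speeds; "joint_torque": joint torques, N m; "position": TCP position; "tool_rot": TCP orientation; "ft_force": force on the tool from outside, world axes, zero at the start; "torque": the same for the moment, N m; "grip_width": opening from 0.0 (shut) to 1.0 (fully open).
Only numpy, scipy, OpenCV 4.12 (cv2) and the standard library are available. Lean on these libraries where they do the work, as an engineer would, in place of code of your own. Each camera call takes 0.05 s, during which the arm holds its last target. There are 200 camera calls.

TASK

Push the grey tote square up against the catch tray, fold the tray's flap down over it, and slide the two finished lamp housings (the ones with a round lens tube on top) along their lanes into the tote without lifting them. Leave the unfinished open-topped housing where it lies in the tray, then fold the flap fully up again so that the tray is ready for the next batch.

Things in the scene. Friction and masses are not known exactly. Their poses are not given: they have to be found in the camera images.
- tray: Fixed catch tray. Origin on the bench under its middle. Its x runs across three lanes centred at x = -70, 0, +70 mm; its y along them, outlet at y = -80. Lane floor 75 mm above the bench, y -80 to +91; ribs between lanes 4 mm thick, 12 high; side walls (x = +-109) and back wall (y = +93) 30 high. A vise 195 mm high stands fixed beyond it, from x = +190 and y = +15 mm on.
- outlet (a point): Middle of the tray's outlet edge, on the flap's hinge line, at lane-floor height (75 mm above the bench), axes as the tray's. Below it a flat upright skirt, recessed 10 mm (tray y = -70 mm), is the stop for the tote; the tray floor, underside 71 mm above the bench, overhangs the skirt.
- flap (a joint): Flap across the outlet of all three lanes, 206 mm wide (tray x), 40 high, 4 thick, hinged at its lower edge on the outlet edge. 0 = upright, closed; grows as it folds outward (tray -y) and down; 1.57 = level, 1.95 = fully down, a chute sloping into the tote. It stays where it is left (about 1 N at the tab moves it).
- flap_tab (a point): Grip point of the steel tab at the middle of the flap's free edge, 66 mm from the hinge line. Tab 12 mm wide (tray x), 8 mm thick, from 38 to 78 mm from the hinge line. Can be pinched from above across the 12 mm and led along an arc about the hinge with the tool upright. Axes turn with the flap; x stays along the hinge.
- tote: Loose grey open tote, 260 (x) x 170 (y) x 50 mm high, walls 4 mm, 0.6 kg. Origin at the middle of its underside. Starts 60 to 130 mm short of its docked place, on the tray's outlet side (tray -y). Docked, its +y wall touches the skirt: origin at tray x = 0, y = -155 mm.
- finished_a: Finished lamp housing: green block 48 (x) x 76 (y) x 36 mm with an empty steel lens tube 36 mm across and 14 mm high on its top (50 mm overall), 0.25 kg. Origin at the middle of its underside. Lies in one of the three lanes, long side roughly along the lane, about 60 to 85 mm of free lane behind it (tray +y).
- finished_b: The other finished lamp housing, the same as finished_a, in another lane.
- unfinished: Unfinished lamp housing: green shell of the same 48 x 76 x 36 mm, open at the top (hollow, walls 3 mm), no lens tube. Origin at the middle of its underside. Lies in the remaining lane and stays there.
- mug: Bystander: red enamel mug 82 mm across, 85 mm high, handle at its +y side; origin under its middle.
- socket: Bystander: white ceramic lamp socket, round, 68 mm across, 52 mm high; origin under its middle.
- hinge: Bystander: brass door hinge lying open, 66 x 90 mm, 10 mm high; origin under its middle.
- screwdriver: Bystander: screwdriver lying on the bench, 190 mm long along its x; origin under it.
- pencil_box: Bystander: closed tin pencil box 204 x 74 x 42 mm; origin under its middle.
- tape: Bystander: black roll of stage tape, 110 mm across, 48 mm high, lying flat; origin under its middle.

How it is judged:
On the way, in this order (a step that is already met when the one before it is completed fails the run):
1. the tote stands docked: its wall within 15 mm of the tray's skirt, centred on the tray within 35 mm across, square to it within 7 degrees (y of tote in the frame of tray above -0.17 m and x of tote in the frame of tray between -0.035 and 0.035 m and angle between the x axis of tote and the x axis of tray, either way round below 0.13 rad), for 0.2 s.
2. with the tote still docked, the flap is folded down past level, to more than 1.65 rad (95 degrees) (all of step 1 and value of joint flap above 1.65 rad), for 0.2 s.
3. both finished housings are in the tote, with the flap still more than 1.4 rad down (x of finished_a in the frame of tote between -0.127 and 0.127 m and y of finished_a in the frame of tote between -0.083 and 0.083 m and z of each of finished_a, finished_b in the frame of tote below 0.065 m and x of finished_b in the frame of tote between -0.127 and 0.127 m and y of finished_b in the frame of tote between -0.083 and 0.083 m and value of joint flap above 1.4 rad), for 0.2 s.
At the end, for the whole second after the job is handed in: Both finished housings rest inside the tote, any way up (underside centre under 65 mm above its underside); tote flat and docked (15 mm from the skirt, 35 mm of centre, 7 degrees of square); flap up, under 0.15 rad; unfinished housing in the tray within 30 mm of its start (all of step 1 and x of finished_a in the frame of tote between -0.127 and 0.127 m and y of finished_a in the frame of tote between -0.083 and 0.083 m and z of each of finished_a, finished_b in the frame of tote below 0.065 m and x of finished_b in the frame of tote between -0.127 and 0.127 m and y of finished_b in the frame of tote between -0.083 and 0.083 m and value of joint flap below 0.15 rad and angle between tote's own z axis and vertical below 0.08 rad and distance of unfinished from where it was at the start of the episode below 0.03 m and linear speed of each of tote, finished_a, finished_b below 0.02 m/s); the robot touches nothing.
It fails at once if a finished housing is lifted more than 40 mm above the lane floor (height (world z) of any of finished_a, finished_b above 0.115 m).
It fails at once if the unfinished housing is moved by 30 mm or more (distance of unfinished from where it was at the start of the episode above 0.03 m).
It fails at once if a bystander (mug, socket, hinge, screwdriver, pencil box, tape roll) is moved by more than 30 mm (distance of any of mug, socket, hinge, screwdriver, pencil_box, tape from where it was at the start of the episode above 0.03 m).
It also fails if it takes over 72 s, if anything falls off the work surface, if the arm or the gripper's body presses on something with over 40 N, if the wrist force passes 120 N, or if a joint passes its speed limit or range.

## Working session

There is one attempt and no reset: what is moved stays moved. The work goes in short steps, Python scripts to look and compute and a tool call to move; the robot and the scene stay as the last step left them, time stands still between calls to the robot, and variables do not carry over. Pictures are saved under pics/ and viewed, on a budget of 10 in all, crops included, one or two more only if the job needs it, and the job is handed in when it is done.

Besides the shell and the picture viewer there is one more tool, called as a command line: name --argument value ..., lists and objects as JSON in quotes. step_arm: Moves the arm, as the interface text tells. Its arguments: {"type":"object","properties":{"increments":{"type":"array"},"force":{"type":"number"}},"required":["increments"]}

```bash
mkdir -p pics
cat > h.py <<'E'
import numpy as np, cv2
from scipy.spatial.transform import Rotation as R
from bench import get_state, imaging, workorder, ctrl
def ray(name,uv,z,p=None):
    p=p or imaging.camera_params(name);K=np.array(p["intrinsics"]);T=np.array(p["camera_from_world"])
    c=-T[:3,:3].T@T[:3,3];d=T[:3,:3].T@np.linalg.inv(K)@np.array([uv[0],uv[1],1.]);return c+d*(z-c[2])/d[2]
def proj(name,P,p=None):
    p=p or imaging.camera_params(name);K=np.array(p["intrinsics"]);T=np.array(p["camera_from_world"])
    q=K@(T[:3,:3]@np.array(P)+T[:3,3]);return q[:2]/q[2]
E
python3 - <<'E'
from h import *
s=get_state();print(s);print(ctrl.hold_point_z)
print(R.from_rotvec(s['tool_rot']).as_matrix().round(3))
for n in("scene","top"):
    cv2.imwrite(f"pics/{n}0.png",imaging.get_image(n))
    p=imaging.camera_params(n);T=np.array(p["camera_from_world"]);print(n,p["intrinsics"],(-T[:3,:3].T@T[:3,3]).round(3),T[2,:3].round(2))
E
```

```text
{'time': 0.0, 'joint_positions': array([ 1.21310051,  0.32179388, -0.07009537,  1.45167175,  0.02264445,
        1.37082395, -0.0568736 ]), 'qd': array([ 6.85835380e-04, -5.90085329e-05, -5.80315793e-04, -5.16627425e-04,
       -8.15200712e-04, -7.42966400e-04, -8.18717602e-04]), 'joint_torque': array([ 4.48967503e-04, -4.91286993e+01, -4.03566342e-01, -3.12529993e+01,
       -6.39283005e-02,  4.38176352e-02,  1.83660800e-04]), 'position': array([ 0.23602786, -0.60540226,  0.40368184]), 'tool_rot': array([-3.08562882e+00, -5.80433390e-01,  7.69333328e-04]), 'ft_force': array([-0.44382115, -0.39022084,  0.03244104]), 'torque': array([ 0.06538549, -0.02953166, -0.00488949]), 'grip_width': 1.0026713351899488}
0.1635
[[ 0.932  0.363 -0.001]
 [ 0.363 -0.932  0.002]
 [-0.    -0.002 -1.   ]]
scene [[446.35616847   0.         318.31264429]
 [  0.         446.35616847 199.89333243]
 [  0.           0.           1.        ]] [1.182 0.247 1.009] [-0.53 -0.22 -0.82]
top [[390.14053218   0.         321.50434644]
 [  0.         390.14053218 207.76158381]
 [  0.           0.           1.        ]] [ 0.45  -0.035  1.345] [ 0.1   0.02 -0.99]
```

View pics/top0.png

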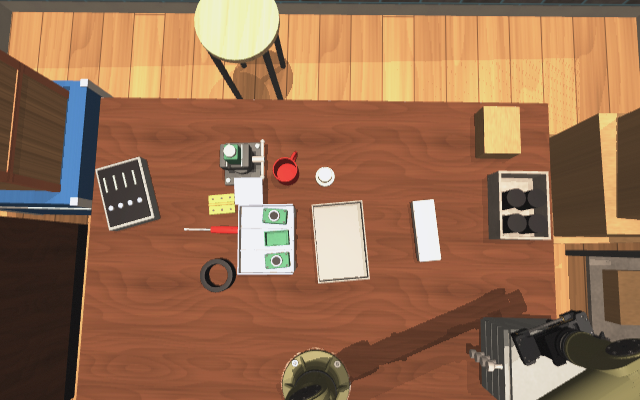

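View pics/scene0.png

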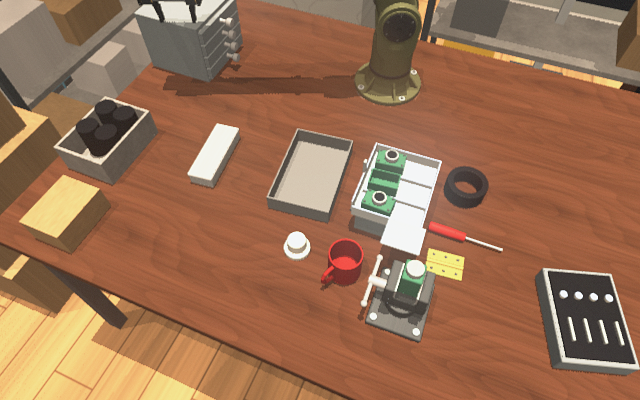

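Top view: tray at about (238-296, 204-275), with its outlet to the right (world −y). The finished housings are in the outer lanes, at (274,216) and (277,260), and the unfinished one is in the middle at (277,238). The tote is at (312-369, 201-282). I'll enlarge this area and project a rough estimate onto it.

Run:
```python
from h import *
im=cv2.imread("pics/top0.png");hsv=cv2.cvtColor(im,cv2.COLOR_BGR2HSV)
g=cv2.inRange(hsv,(60,70,60),(90,255,255));g[:198]=0;g[280:]=0
n,l,st,c=cv2.connectedComponentsWithStats(g)
for i in range(1,n):
    if st[i,4]>40: print("green",st[i],c[i].round(1),ray("top",c[i],.111).round(3))
for nm,uvs,z in(("tray walltop",[(238,206),(238,274),(296,274),(293,204)],.105),("tote",[(312,204),(363,201),(369,279),(318,282)],.05)):
    for u in uvs: print(nm,u,ray("top",u,z).round(3))
cv2.imwrite("pics/c1.png",cv2.resize(im[130:300,180:440],None,fx=3,fy=3,interpolation=cv2.INTER_CUBIC))
```

```text
green [263 209  24  15 196] [275.1 216.2] [0.544 0.136 0.111]
green [264 231  25  15 331] [276.3 237.8] [0.476 0.13  0.111]
green [265 253  25  16 197] [277.7 260. ] [0.406 0.124 0.111]
tray walltop (238, 206) [0.575 0.258 0.105]
tray walltop (238, 274) [0.36  0.248 0.105]
tray walltop (296, 274) [0.364 0.065 0.105]
tray walltop (293, 204) [0.585 0.081 0.105]
tote (312, 204) [0.592 0.023 0.05 ]
tote (363, 201) [ 0.605 -0.147  0.05 ]
tote (369, 279) [ 0.349 -0.17   0.05 ]
tote (318, 282) [ 0.335 -0.003  0.05 ]
```

View pics/c1.png

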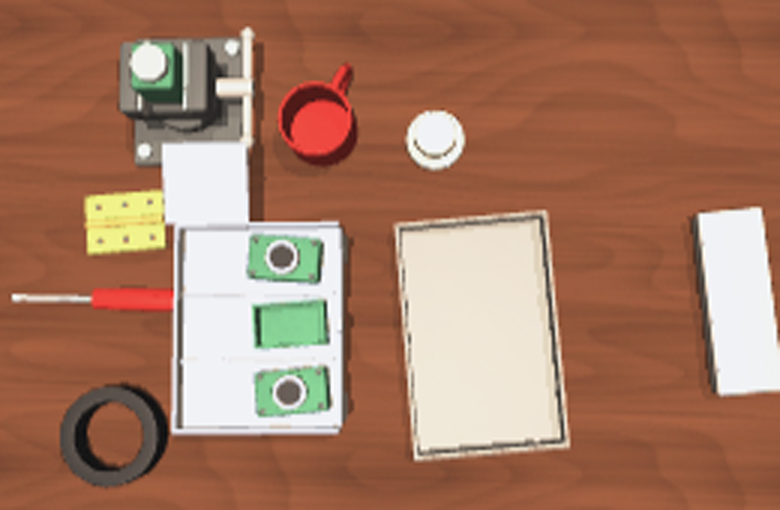

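Rough estimates: tray yaw about 5°, tote about 76 mm short and 26 mm off across. Plan: pinch the tote's rear wall and drag it in. I'll move above the tote and use the wrist view to refine.

```bash
cat >> h.py <<'E'
def plan(x,y,z,yaw=None):  # grasp point target (world), yaw of tool x in deg
    s=get_state();M=R.from_rotvec(s['tool_rot']).as_matrix();g=s['position']+M[:,2]*ctrl.hold_point_z
    d=M.T@(np.array([x,y,z])-g);c=np.degrees(np.arctan2(M[1,0],M[0,0]))
    print("grasp",g.round(4),"yaw",c.round(2),"f",s['ft_force'].round(1),"w",round(s['grip_width'],2),"t",round(s['time'],2))
    print("-> t",d.round(4),"spin",None if yaw is None else round((c-yaw+180)%360-180,2))
E
python3 -c "
from h import *
plan(.47,-.06,.30,5)"
```

```text
grasp [ 0.2359 -0.6052  0.2403] yaw 21.3 f [-0.2 -0.1 -0.4] w 1.0 t 0.1
-> t [ 0.4162 -0.423  -0.0591] spin 16.3
```

step_arm --increments '[{"tx": 0.416,"ty": -0.423,"tz": -0.059,"spin": 16.3,"claw": 1},{"tx": 0.416,"ty": -0.423,"tz": -0.059,"spin": 16.3},{"tx": 0.416,"ty": -0.423,"tz": -0.059,"spin": 16.3},{"tx": 0.416,"ty": -0.423,"tz": -0.059,"spin": 16.3},{"tx": 0.416,"ty": -0.423,"tz": -0.059,"spin": 16.3},{"tx": 0.416,"ty": -0.423,"tz": -0.059,"spin": 16.3},{"tx": 0.416,"ty": -0.423,"tz": -0.059,"spin": 16.3},{"tx": 0.416,"ty": -0.423,"tz": -0.059,"spin": 16.3}]'

```text
invalid input at $.increments[1]: expected keys claw, tx, ty, tz, spin
```

```bash
python3 -c "
from h import *
plan(.47,-.06,.30,5)"
```

```text
grasp [ 0.2359 -0.6052  0.2403] yaw 21.3 f [-0.2 -0.1 -0.4] w 1.0 t 0.1
-> t [ 0.4162 -0.423  -0.0591] spin 16.3
```

step_arm --increments '[{"tx": 0.416,"ty": -0.423,"tz": -0.059,"spin": 16.3,"claw": 1},{"tx": 0.416,"ty": -0.423,"tz": -0.059,"spin": 16.3,"claw": 1},{"tx": 0.416,"ty": -0.423,"tz": -0.059,"spin": 16.3,"claw": 1},{"tx": 0.416,"ty": -0.423,"tz": -0.059,"spin": 16.3,"claw": 1},{"tx": 0.416,"ty": -0.423,"tz": -0.059,"spin": 16.3,"claw": 1},{"tx": 0.416,"ty": -0.423,"tz": -0.059,"spin": 16.3,"claw": 1},{"tx": 0.416,"ty": -0.423,"tz": -0.059,"spin": 16.3,"claw": 1},{"tx": 0.416,"ty": -0.423,"tz": -0.059,"spin": 16.3,"claw": 1}]'

```text
time: 0.77
position: [0.3672, -0.2986, 0.4376]
tool_rot: [3.138, 0.137, -0.001]
ft_force: [0.4, 0.0, -0.4]
grip_width: 0.997
```

```bash
python3 -c "
from h import *
plan(.47,-.06,.30,5)"
```

```text
grasp [ 0.3671 -0.2986  0.2741] yaw 5.0 f [ 0.4  0.  -0.4] w 1.0 t 0.77
-> t [ 0.1233 -0.2287 -0.026 ] spin -0.0
```

step_arm --increments '[{"tx": 0.123,"ty": -0.229,"tz": -0.026,"spin": 0,"claw": 1},{"tx": 0.123,"ty": -0.229,"tz": -0.026,"spin": 0,"claw": 1},{"tx": 0.123,"ty": -0.229,"tz": -0.026,"spin": 0,"claw": 1},{"tx": 0.123,"ty": -0.229,"tz": -0.026,"spin": 0,"claw": 1},{"tx": 0.123,"ty": -0.229,"tz": -0.026,"spin": 0,"claw": 1},{"tx": 0.123,"ty": -0.229,"tz": -0.026,"spin": 0,"claw": 1},{"tx": 0.123,"ty": -0.229,"tz": -0.026,"spin": 0,"claw": 1},{"tx": 0.123,"ty": -0.229,"tz": -0.026,"spin": 0,"claw": 1}]'

```text
time: 1.43
position: [0.4704, -0.0573, 0.4641]
tool_rot: [-3.137, -0.15, -0.002]
ft_force: [-0.4, -0.2, -0.2]
grip_width: 0.999
```

```bash
python3 -c "
from h import *
plan(.47,-.06,.30,5)
p=imaging.camera_params('wrist');T=np.array(p['camera_from_world']);print(p['intrinsics'],(-T[:3,:3].T@T[:3,3]).round(3),T[:3,:3].round(2))
import pickle;pickle.dump(p,open('w1.pkl','wb'))
cv2.imwrite('pics/w1.png',imaging.get_image('wrist'))"
```

```text
grasp [ 0.4705 -0.0572  0.3006] yaw 5.48 f [-0.4 -0.2 -0.2] w 1.0 t 1.43
-> t [-0.0008  0.0027  0.0006] spin 0.48
[[310.05024269   0.         320.98103406]
 [  0.         310.05024269 194.46729165]
 [  0.           0.           1.        ]] [ 0.543 -0.05   0.445] [[ 0.09 -1.   -0.  ]
 [-0.96 -0.09  0.26]
 [-0.26 -0.02 -0.97]]
```

View pics/w1.png

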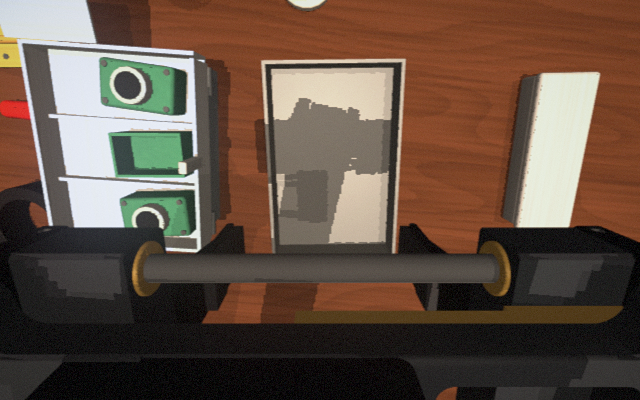

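Wrist view: tote rear corners at (264,62) and (404,60). Tray tab tip near (190,166), ribs near rows 118 and 181, back corner at (22,41).

Run:
```python
from h import *
import pickle;p=pickle.load(open('w1.pkl','rb'))
for n,uv,z in(("tote far +y",(263,61),.05),("tote far -y",(405,59),.05),("tote -y edge",(398,155),.05),("tote -y edge low",(394,225),.05),("tote +y edge",(268,155),.05),
 ("tray back far",(20,41),.105),("tray outlet far",(196,52),.105),("rib1 a",(50,116),.087),("rib1 b",(190,121),.087),("rib2 a",(62,179),.087),("rib2 b",(190,184),.087),("tab tip",(190,166),.153),("flap top far",(207,58),.115),
 ("tubeA",(130,86),.125),("tubeB",(148,220),.125),("unf front",(192,152),.111),("unf back",(111,152),.111),("A front",(184,88),.111),("A back",(102,80),.111),("pencil",(537,74),.042),("pencil",(600,72),.042)):
    print(n,ray("wrist",uv,z,p)[:2].round(4))
```

```text
tote far +y [0.5923 0.0237]
tote far -y [ 0.6104 -0.1429]
tote -y edge [ 0.4974 -0.1528]
tote -y edge low [ 0.403  -0.1625]
tote +y edge [0.4817 0.0122]
tray back far [0.5809 0.2565]
tray outlet far [0.5874 0.0811]
rib1 a [0.5079 0.2515]
rib1 b [0.5173 0.0955]
rib2 a [0.436  0.2469]
rib2 b [0.4442 0.0966]
tab tip [0.4801 0.0693]
flap top far [0.5817 0.0665]
tubeA [0.5479 0.1379]
tubeB [0.4097 0.1274]
unf front [0.4866 0.0841]
unf back [0.4783 0.1709]
A front [0.5514 0.0914]
A back [0.5513 0.174 ]
pencil [ 0.6102 -0.3074]
pencil [ 0.6197 -0.3829]
```

```bash
python3 -c "
from h import *
plan(.480,-.155,.035,5.7)"
```

```text
grasp [ 0.4696 -0.0603  0.3001] yaw 5.24 f [ 0.  -0.6  0.2] w 1.0 t 1.48
-> t [0.0018 0.0951 0.2651] spin -0.46
```

step_arm --increments '[{"tx": 0.002,"ty": 0.04,"tz": 0.01,"spin": -0.5,"claw": 1},{"tx": 0.002,"ty": 0.08,"tz": 0.02,"spin": -0.5,"claw": 1},{"tx": 0.002,"ty": 0.095,"tz": 0.05,"spin": -0.5,"claw": 1},{"tx": 0.002,"ty": 0.095,"tz": 0.09,"spin": -0.5,"claw": 1},{"tx": 0.002,"ty": 0.095,"tz": 0.13,"spin": -0.5,"claw": 1},{"tx": 0.002,"ty": 0.095,"tz": 0.17,"spin": -0.5,"claw": 1},{"tx": 0.002,"ty": 0.095,"tz": 0.2,"spin": -0.5,"claw": 1},{"tx": 0.002,"ty": 0.095,"tz": 0.2,"spin": -0.5,"claw": 1}]'

```text
time: 2.15
position: [0.4754, -0.1578, 0.2569]
tool_rot: [-3.133, -0.145, 0.02]
ft_force: [-1.7, 0.2, -0.6]
grip_width: 1.0
```

step_arm --increments '[{"tx": 0,"ty": 0,"tz": 0.03,"spin": 0,"claw": 1},{"tx": 0,"ty": 0,"tz": 0.05,"spin": 0,"claw": 1},{"tx": 0,"ty": 0,"tz": 0.065,"spin": 0,"claw": 1},{"tx": 0,"ty": 0,"tz": 0.065,"spin": 0,"claw": 1},{"tx": 0,"ty": 0,"tz": 0.065,"spin": 0,"claw": 0},{"tx": 0,"ty": 0,"tz": 0.065,"spin": 0,"claw": 0},{"tx": 0,"ty": 0,"tz": 0.065,"spin": 0,"claw": 0},{"tx": 0,"ty": 0,"tz": 0.065,"spin": 0,"claw": 0}]' --force 25

```text
time: 2.82
position: [0.4803, -0.1569, 0.2003]
tool_rot: [3.136, 0.15, 0.003]
ft_force: [-0.0, 0.0, 0.1]
grip_width: 0.785
```

step_arm --increments '[{"tx": 0,"ty": 0,"tz": 0,"spin": 0,"claw": 0},{"tx": 0,"ty": 0,"tz": 0,"spin": 0,"claw": 0},{"tx": 0,"ty": 0,"tz": 0,"spin": 0,"claw": 0},{"tx": 0,"ty": 0,"tz": 0,"spin": 0,"claw": 0}]'

```text
time: 3.15
position: [0.4797, -0.1564, 0.1988]
tool_rot: [3.138, 0.151, 0.0]
ft_force: [-0.6, -0.2, -0.2]
grip_width: 0.479
```

```bash
python3 -c "
from h import *
plan(.490,-.0827,.035,3)"
```

```text
grasp [ 0.4797 -0.1564  0.0353] yaw 5.51 f [-0.6 -0.2 -0.2] w 0.48 t 3.15
-> t [ 0.0173 -0.0724  0.0003] spin 2.51
```

Fingers close at about 0.9/s, so I'll wait 8 rows more and then drag.

step_arm --increments '[{"tx": 0,"ty": 0,"tz": 0,"spin": 0,"claw": 0},{"tx": 0,"ty": 0,"tz": 0,"spin": 0,"claw": 0},{"tx": 0,"ty": 0,"tz": 0,"spin": 0,"claw": 0},{"tx": 0,"ty": 0,"tz": 0,"spin": 0,"claw": 0},{"tx": 0,"ty": 0,"tz": 0,"spin": 0,"claw": 0},{"tx": 0,"ty": 0,"tz": 0,"spin": 0,"claw": 0},{"tx": 0,"ty": 0,"tz": 0,"spin": 0,"claw": 0},{"tx": 0,"ty": 0,"tz": 0,"spin": 0,"claw": 0}]'

```text
time: 3.82
position: [0.4797, -0.1556, 0.1987]
tool_rot: [-3.137, -0.153, 0.001]
ft_force: [-1.0, 3.8, 1.4]
grip_width: 0.045
```

step_arm --increments '[{"tx": 0.002,"ty": -0.008,"tz": 0,"spin": 0.3,"claw": 0},{"tx": 0.004,"ty": -0.017,"tz": 0,"spin": 0.6,"claw": 0},{"tx": 0.006,"ty": -0.026,"tz": 0,"spin": 0.9,"claw": 0},{"tx": 0.008,"ty": -0.035,"tz": 0,"spin": 1.2,"claw": 0},{"tx": 0.01,"ty": -0.044,"tz": 0,"spin": 1.6,"claw": 0},{"tx": 0.013,"ty": -0.053,"tz": 0,"spin": 2.0,"claw": 0},{"tx": 0.015,"ty": -0.06,"tz": 0,"spin": 2.5,"claw": 0},{"tx": 0.017,"ty": -0.065,"tz": 0,"spin": 2.5,"claw": 0}]'

```text
time: 4.48
position: [0.4904, -0.089, 0.1987]
tool_rot: [3.14, 0.083, -0.001]
ft_force: [-1.5, -2.9, -0.5]
grip_width: 0.047
```

```bash
python3 -c "
from h import *
plan(.490,-.0827,.035,3)"
```

```text
grasp [ 0.4903 -0.0891  0.0352] yaw 3.04 f [-1.5 -2.9 -0.5] w 0.05 t 4.48
-> t [ 0.     -0.0064  0.0002] spin 0.04
```

step_arm --increments '[{"tx": 0,"ty": -0.003,"tz": 0,"spin": 0,"claw": 0},{"tx": 0,"ty": -0.005,"tz": 0,"spin": 0,"claw": 0},{"tx": 0,"ty": -0.007,"tz": 0,"spin": 0,"claw": 0},{"tx": 0,"ty": -0.007,"tz": 0,"spin": 0,"claw": 0}]'

```text
time: 4.82
position: [0.4901, -0.0828, 0.1987]
tool_rot: [-3.14, -0.082, -0.0]
ft_force: [-0.3, -1.1, -2.1]
grip_width: 0.044
```

step_arm --increments '[{"tx": 0,"ty": -0.002,"tz": 0,"spin": 0,"claw": 0},{"tx": 0,"ty": -0.003,"tz": 0,"spin": 0,"claw": 0},{"tx": 0,"ty": -0.003,"tz": 0,"spin": 0,"claw": 0}]'

```text
time: 5.07
position: [0.4898, -0.08, 0.1987]
tool_rot: [-3.14, -0.082, 0.0]
ft_force: [-0.6, -2.6, -2.3]
grip_width: 0.043
```

step_arm --increments '[{"tx": 0,"ty": -0.002,"tz": 0,"spin": 0,"claw": 0},{"tx": 0,"ty": -0.003,"tz": 0,"spin": 0,"claw": 0},{"tx": 0,"ty": -0.004,"tz": 0,"spin": 0,"claw": 0},{"tx": 0,"ty": -0.004,"tz": 0,"spin": 0,"claw": 0}]'

```text
time: 5.4
position: [0.4891, -0.0781, 0.1987]
tool_rot: [3.138, 0.079, -0.002]
ft_force: [-2.6, -7.9, -0.3]
grip_width: 0.045
```

```bash
python3 -c "
from h import *
plan(.490,-.0727,.035,3)
cv2.imwrite('pics/top2.png',imaging.get_image('top'))
a=cv2.resize(imaging.get_image('wrist'),None,fx=.9,fy=.9)[:230]
t=cv2.imread('pics/top2.png')[170:300,200:400];t=cv2.resize(t,None,fx=2.88,fy=2.6,interpolation=cv2.INTER_CUBIC)
cv2.imwrite('pics/c2.png',np.vstack([a,t]))"
```

```text
grasp [ 0.4889 -0.0786  0.0352] yaw 2.89 f [-2.6 -7.9 -0.3] w 0.05 t 5.4
-> t [ 0.0014 -0.0059  0.0002] spin -0.11
```

View pics/c2.png

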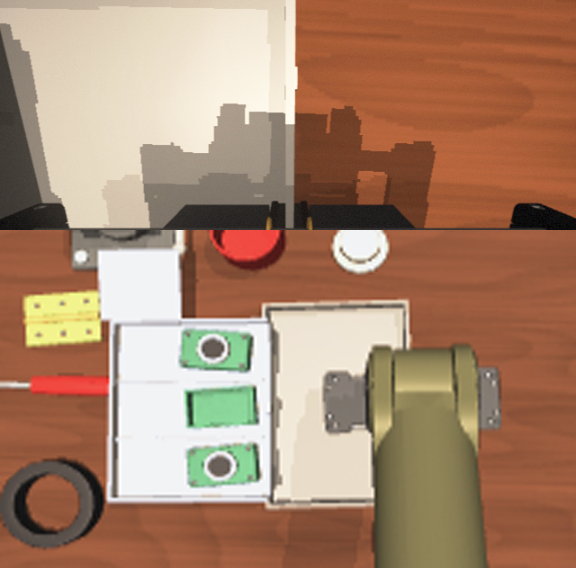

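The tote is docked: 8 N of contact, and the top view shows it flush and roughly centred. I'll release it and go to the tab.

step_arm --increments '[{"tx": 0,"ty": 0.004,"tz": 0,"spin": 0,"claw": 0.3},{"tx": 0,"ty": 0.004,"tz": 0,"spin": 0,"claw": 0.5},{"tx": 0,"ty": 0.004,"tz": 0,"spin": 0,"claw": 0.5},{"tx": 0,"ty": 0.004,"tz": 0,"spin": 0,"claw": 0.5},{"tx": 0,"ty": 0.004,"tz": -0.04,"spin": 0,"claw": 0.5},{"tx": 0,"ty": 0.004,"tz": -0.08,"spin": 0,"claw": 0.5},{"tx": 0,"ty": 0.004,"tz": -0.12,"spin": 0,"claw": 0.5},{"tx": 0,"ty": 0.004,"tz": -0.15,"spin": 0,"claw": 0.5}]'

```text
time: 6.17
position: [0.4904, -0.0791, 0.3521]
tool_rot: [3.14, 0.085, 0.005]
ft_force: [0.7, 0.5, -0.2]
grip_width: 0.486
```

```bash
python3 -c "
from h import *
print(get_state()['joint_positions'].round(2))
plan(.482,.05,.22,-87);plan(.482,.05,.22,93)"
```

```text
[ 0.64  0.05 -0.55  1.88  0.03  1.21 -1.43]
grasp [ 0.491  -0.0791  0.1886] yaw 3.08 f [ 0.7  0.5 -0.2] w 0.49 t 6.17
-> t [-0.0019 -0.1294 -0.0315] spin 90.08
grasp [ 0.491  -0.0791  0.1886] yaw 3.08 f [ 0.7  0.5 -0.2] w 0.49 t 6.17
-> t [-0.0019 -0.1294 -0.0315] spin -89.92
```

step_arm --increments '[{"tx": 0,"ty": -0.02,"tz": -0.031,"spin": -7,"claw": 0.5},{"tx": -0.001,"ty": -0.03,"tz": -0.031,"spin": -14,"claw": 0.5},{"tx": -0.001,"ty": -0.04,"tz": -0.031,"spin": -21,"claw": 0.5},{"tx": -0.002,"ty": -0.05,"tz": -0.031,"spin": -28,"claw": 0.5},{"tx": -0.002,"ty": -0.06,"tz": -0.031,"spin": -35,"claw": 0.5},{"tx": -0.002,"ty": -0.07,"tz": -0.031,"spin": -42,"claw": 0.5},{"tx": -0.002,"ty": -0.08,"tz": -0.031,"spin": -49,"claw": 0.5},{"tx": -0.002,"ty": -0.09,"tz": -0.031,"spin": -56,"claw": 0.5}]'

```text
time: 6.83
position: [0.4831, 0.011, 0.3798]
tool_rot: [-2.729, -1.557, -0.001]
ft_force: [-0.1, 0.3, -0.6]
grip_width: 0.5
```

```bash
python3 -c "
from h import *
plan(.482,.03,.23,93)"
```

```text
grasp [0.4831 0.011  0.2163] yaw 59.41 f [-0.1  0.3 -0.6] w 0.5 t 6.83
-> t [ 0.0157 -0.0106 -0.0137] spin -33.59
```

step_arm --increments '[{"tx": 0.016,"ty": -0.011,"tz": -0.014,"spin": -7,"claw": 0.5},{"tx": 0.016,"ty": -0.011,"tz": -0.014,"spin": -14,"claw": 0.5},{"tx": 0.016,"ty": -0.011,"tz": -0.014,"spin": -21,"claw": 0.5},{"tx": 0.016,"ty": -0.011,"tz": -0.014,"spin": -28,"claw": 0.5},{"tx": 0.016,"ty": -0.011,"tz": -0.014,"spin": -33.6,"claw": 0.5},{"tx": 0.016,"ty": -0.011,"tz": -0.014,"spin": -33.6,"claw": 0.5},{"tx": 0.016,"ty": -0.011,"tz": -0.014,"spin": -33.6,"claw": 0.5}]'

```text
time: 7.42
position: [0.482, 0.0296, 0.3938]
tool_rot: [2.173, 2.269, 0.0]
ft_force: [-0.6, 0.7, 0.0]
grip_width: 0.502
```

```bash
python3 -c "
from h import *
plan(.482,.075,.141,93)
p=imaging.camera_params('wrist')
import pickle;pickle.dump(p,open('w3.pkl','wb'))
cv2.imwrite('pics/w3.png',imaging.get_image('wrist'))"
```

```text
grasp [0.482  0.0297 0.2303] yaw 92.49 f [-0.6  0.7  0. ] w 0.5 t 7.42
-> t [0.0453 0.002  0.0893] spin -0.51
```

View pics/w3.png

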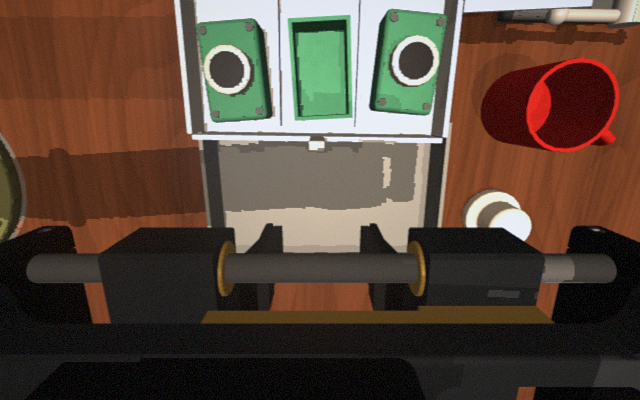

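The wrist view shows the tab at (317,144), the flap top edge from (192,136) to (443,139), and the tote centred behind it. Lens tubes are at (227,70) and (414,61).

Run:
```python
from h import *
import pickle;p=pickle.load(open('w3.pkl','rb'))
for n,uv,z in(("tab tip",(317,141),.153),("flap L",(192,136),.115),("flap R",(443,139),.115),("rib1",(281,60),.087),("rib1b",(279,120),.087),("rib2",(361,20),.087),("rib2b",(359,120),.087),("tubeNear",(227,70),.125),("tubeFar",(414,61),.125),
 ("near front",(235,118),.111),("near backL",(199,24),.111),("near backR",(255,20),.111),("far backL",(385,10),.111),("far backR",(446,13),.111),("unf backL",(290,18),.111),("unf backR",(348,16),.111)):
    print(n,ray("wrist",uv,z,p)[:2].round(4))
```

```text
tab tip [0.478  0.0805]
flap L [0.3745 0.0765]
flap R [0.5816 0.083 ]
rib1 [0.4438 0.1417]
rib1b [0.4424 0.0915]
rib2 [0.51   0.1755]
rib2b [0.5145 0.0946]
tubeNear [0.4081 0.1277]
tubeFar [0.5477 0.14  ]
near front [0.4093 0.0923]
near backL [0.3838 0.1612]
near backR [0.4267 0.1658]
far backL [0.5252 0.1769]
far backR [0.5716 0.1768]
unf backL [0.4534 0.1683]
unf backR [0.4974 0.1716]
```

step_arm --increments '[{"tx": 0.03,"ty": -0.001,"tz": 0.0,"spin": 0,"claw": 0.5},{"tx": 0.049,"ty": -0.001,"tz": 0.0,"spin": 0,"claw": 0.5},{"tx": 0.049,"ty": -0.001,"tz": 0.03,"spin": 0,"claw": 0.5},{"tx": 0.049,"ty": -0.001,"tz": 0.06,"spin": 0,"claw": 0.5},{"tx": 0.049,"ty": -0.001,"tz": 0.08,"spin": 0,"claw": 0.5},{"tx": 0.049,"ty": -0.001,"tz": 0.089,"spin": 0,"claw": 0.5},{"tx": 0.049,"ty": -0.001,"tz": 0.089,"spin": 0,"claw": 0},{"tx": 0.049,"ty": -0.001,"tz": 0.089,"spin": 0,"claw": 0}]' --force 12

```text
time: 8.13
position: [0.4791, 0.0781, 0.3052]
tool_rot: [-2.171, -2.27, -0.001]
ft_force: [-0.1, 0.3, 0.2]
grip_width: 0.423
```

step_arm --increments '[{"tx": 0,"ty": 0,"tz": 0,"spin": 0,"claw": 0},{"tx": 0,"ty": 0,"tz": 0,"spin": 0,"claw": 0},{"tx": 0,"ty": 0,"tz": 0,"spin": 0,"claw": 0},{"tx": 0,"ty": 0,"tz": 0,"spin": 0,"claw": 0},{"tx": 0,"ty": 0,"tz": 0,"spin": 0,"claw": 0},{"tx": 0,"ty": 0,"tz": 0,"spin": 0,"claw": 0}]'

```text
time: 8.63
position: [0.4774, 0.0781, 0.3054]
tool_rot: [-2.169, -2.269, 0.007]
ft_force: [-8.3, -0.7, 8.1]
grip_width: 0.137
```

```bash
python3 -c "
from h import *
plan(.479,.079,.141,92.5)
for a in np.linspace(.25,2,8): print(a.round(2),'tx',(-.066*np.sin(a)).round(4),'tz',(.066*(1-np.cos(a))).round(4))"
```

```text
grasp [0.4766 0.0779 0.1419] yaw 92.59 f [-8.3 -0.7  8.1] w 0.14 t 8.63
-> t [0.001  0.0024 0.0008] spin 0.09
0.25 tx -0.0163 tz 0.0021
0.5 tx -0.0316 tz 0.0081
0.75 tx -0.045 tz 0.0177
1.0 tx -0.0555 tz 0.0303
1.25 tx -0.0626 tz 0.0452
1.5 tx -0.0658 tz 0.0613
1.75 tx -0.0649 tz 0.0778
2.0 tx -0.06 tz 0.0935
```

step_arm --increments '[{"tx": -0.008,"ty": -0.002,"tz": 0.0005,"spin": 0,"claw": 0},{"tx": -0.016,"ty": -0.002,"tz": 0.002,"spin": 0,"claw": 0},{"tx": -0.024,"ty": -0.002,"tz": 0.0045,"spin": 0,"claw": 0},{"tx": -0.0316,"ty": -0.002,"tz": 0.008,"spin": 0,"claw": 0},{"tx": -0.0385,"ty": -0.002,"tz": 0.0125,"spin": 0,"claw": 0},{"tx": -0.045,"ty": -0.002,"tz": 0.0177,"spin": 0,"claw": 0},{"tx": -0.0507,"ty": -0.002,"tz": 0.0237,"spin": 0,"claw": 0},{"tx": -0.0555,"ty": -0.002,"tz": 0.0303,"spin": 0,"claw": 0}]'

```text
time: 9.3
position: [0.4786, 0.0226, 0.2734]
tool_rot: [-2.169, -2.268, 0.0]
ft_force: [-2.9, 6.3, -1.2]
grip_width: 0.138
```

step_arm --increments '[{"tx": -0.004,"ty": 0,"tz": 0.0072,"spin": 0,"claw": 0},{"tx": -0.0071,"ty": 0,"tz": 0.0149,"spin": 0,"claw": 0},{"tx": -0.0093,"ty": 0,"tz": 0.0229,"spin": 0,"claw": 0},{"tx": -0.0103,"ty": 0,"tz": 0.031,"spin": 0,"claw": 0},{"tx": -0.0103,"ty": 0,"tz": 0.0393,"spin": 0,"claw": 0},{"tx": -0.0094,"ty": 0,"tz": 0.0475,"spin": 0,"claw": 0},{"tx": -0.0075,"ty": 0,"tz": 0.0555,"spin": 0,"claw": 0},{"tx": -0.0063,"ty": 0,"tz": 0.059,"spin": 0,"claw": 0}]'

```text
time: 9.97
position: [0.4789, 0.0165, 0.2143]
tool_rot: [-2.169, -2.269, 0.001]
ft_force: [-4.7, 5.1, 4.9]
grip_width: 0.136
```

```bash
python3 -c "
from h import *
plan(.479,.079,.141,92.5)"
```

```text
grasp [0.4784 0.0167 0.0508] yaw 92.59 f [-4.7  5.1  4.9] w 0.14 t 9.97
-> t [ 0.0623  0.0031 -0.0901] spin 0.09
```

Flap at about 1.93 rad. Release, rise, and re-orient to push along the far lane.

step_arm --increments '[{"tx": 0,"ty": 0,"tz": 0,"spin": 0,"claw": 0.4},{"tx": 0,"ty": 0,"tz": 0,"spin": 0,"claw": 0.4},{"tx": 0,"ty": 0,"tz": 0,"spin": 0,"claw": 0.4},{"tx": 0,"ty": 0,"tz": 0,"spin": 0,"claw": 0.4},{"tx": 0,"ty": 0,"tz": -0.04,"spin": 0,"claw": 0.4},{"tx": 0,"ty": 0,"tz": -0.08,"spin": 0,"claw": 0.4},{"tx": 0,"ty": 0,"tz": -0.12,"spin": 0,"claw": 0.4},{"tx": 0,"ty": 0,"tz": -0.16,"spin": 7,"claw": 0}]'

```text
time: 10.63
position: [0.4793, 0.0157, 0.3776]
tool_rot: [2.305, 2.133, 0.0]
ft_force: [1.2, -0.6, -0.3]
grip_width: 0.376
```

step_arm --increments '[{"tx": 0.03,"ty": 0.01,"tz": 0,"spin": 7,"claw": 0},{"tx": 0.06,"ty": 0.02,"tz": 0,"spin": 14,"claw": 0},{"tx": 0.09,"ty": 0.03,"tz": 0,"spin": 21,"claw": 0},{"tx": 0.11,"ty": 0.04,"tz": 0,"spin": 28,"claw": 0},{"tx": 0.13,"ty": 0.05,"tz": 0,"spin": 35,"claw": 0},{"tx": 0.15,"ty": 0.055,"tz": 0,"spin": 42,"claw": 0},{"tx": 0.17,"ty": 0.06,"tz": 0,"spin": 49,"claw": 0},{"tx": 0.18,"ty": 0.065,"tz": 0,"spin": 56,"claw": 0}]'

```text
time: 11.3
position: [0.5584, 0.1929, 0.3756]
tool_rot: [-3.025, -0.844, -0.002]
ft_force: [0.2, 0.5, -0.1]
grip_width: 0.003
```

```bash
python3 -c "
from h import *
plan(.543,.215,.20,2.5)"
```

```text
grasp [0.5585 0.1931 0.2121] yaw 31.17 f [ 0.2  0.5 -0.1] w 0.0 t 11.3
-> t [-0.002  -0.0268  0.0121] spin 28.67
```

step_arm --increments '[{"tx": -0.002,"ty": -0.027,"tz": 0.012,"spin": 7,"claw": 0},{"tx": -0.002,"ty": -0.027,"tz": 0.012,"spin": 14,"claw": 0},{"tx": -0.002,"ty": -0.027,"tz": 0.012,"spin": 21,"claw": 0},{"tx": -0.002,"ty": -0.027,"tz": 0.012,"spin": 28,"claw": 0},{"tx": -0.002,"ty": -0.027,"tz": 0.012,"spin": 28.7,"claw": 0},{"tx": -0.002,"ty": -0.027,"tz": 0.012,"spin": 28.7,"claw": 0}]'

```text
time: 11.8
position: [0.5427, 0.2122, 0.3636]
tool_rot: [3.14, 0.077, 0.001]
ft_force: [-0.3, 0.3, -0.7]
grip_width: 0.004
```

```bash
python3 -c "
from h import *
plan(.543,.215,.10,2.5);print(get_state()['joint_positions'].round(2))
a=imaging.get_image('wrist')[:240]
t=imaging.get_image('scene')[100:260,240:480];t=cv2.resize(t,(640,427),interpolation=cv2.INTER_CUBIC)[:350]
cv2.imwrite('pics/c3.png',np.vstack([a,t]))"
```

```text
grasp [0.5428 0.2121 0.2001] yaw 2.82 f [-0.3  0.3 -0.7] w 0.0 t 11.8
-> t [ 0.0002 -0.0029  0.1001] spin 0.32
[ 0.14  0.26 -0.66  1.66  0.17  1.27 -2.07]
```

View pics/c3.png

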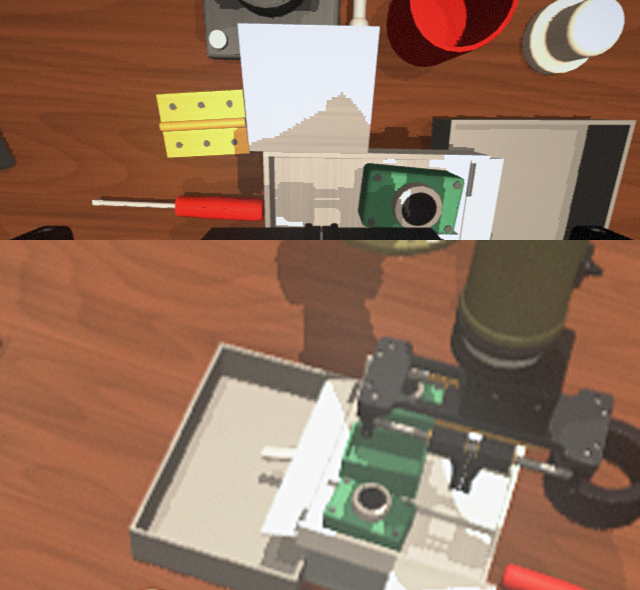

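The flap is down over the docked tote, and the gap behind the far housing is clear. Descend and push.

step_arm --increments '[{"tx": 0,"ty": 0,"tz": 0.04,"spin": 0.3,"claw": 0},{"tx": 0,"ty": 0,"tz": 0.075,"spin": 0.3,"claw": 0},{"tx": 0,"ty": 0,"tz": 0.095,"spin": 0.3,"claw": 0},{"tx": 0,"ty": 0,"tz": 0.1,"spin": 0.3,"claw": 0},{"tx": 0,"ty": 0.01,"tz": 0.1,"spin": 0.3,"claw": 0},{"tx": 0,"ty": 0.02,"tz": 0.1,"spin": 0.3,"claw": 0},{"tx": 0,"ty": 0.03,"tz": 0.1,"spin": 0.3,"claw": 0},{"tx": 0,"ty": 0.04,"tz": 0.1,"spin": 0.3,"claw": 0}]'

```text
time: 12.57
position: [0.5451, 0.1718, 0.2653]
tool_rot: [-3.14, -0.065, -0.005]
ft_force: [-0.3, 0.9, 0.6]
grip_width: 0.003
```

step_arm --increments '[{"tx": 0,"ty": 0.008,"tz": 0,"spin": 0,"claw": 0},{"tx": 0,"ty": 0.016,"tz": 0,"spin": 0,"claw": 0},{"tx": 0,"ty": 0.024,"tz": 0,"spin": 0,"claw": 0},{"tx": 0,"ty": 0.032,"tz": 0,"spin": 0,"claw": 0},{"tx": 0,"ty": 0.04,"tz": 0,"spin": 0,"claw": 0}]'

```text
time: 12.98
position: [0.5465, 0.1336, 0.265]
tool_rot: [-3.138, -0.068, -0.005]
ft_force: [-0.2, 6.0, 6.2]
grip_width: 0.007
```

step_arm --increments '[{"tx": 0,"ty": 0.007,"tz": 0,"spin": 0,"claw": 0},{"tx": 0,"ty": 0.014,"tz": 0,"spin": 0,"claw": 0},{"tx": 0,"ty": 0.021,"tz": 0,"spin": 0,"claw": 0},{"tx": 0,"ty": 0.028,"tz": 0,"spin": 0,"claw": 0},{"tx": 0,"ty": 0.034,"tz": 0,"spin": 0,"claw": 0}]'

```text
time: 13.4
position: [0.5473, 0.0967, 0.263]
tool_rot: [3.139, 0.064, -0.002]
ft_force: [-1.1, 0.6, -0.7]
grip_width: 0.003
```

```bash
python3 -c "
from h import *
plan(.548,.10,.10,2.5)
a=imaging.get_image('wrist')[:240]
t=imaging.get_image('scene')[100:260,240:480];t=cv2.resize(t,(640,427),interpolation=cv2.INTER_CUBIC)[:350]
cv2.imwrite('pics/c4.png',np.vstack([a,t]))"
```

```text
grasp [0.5471 0.0964 0.0995] yaw 2.35 f [-1.1  0.6 -0.7] w 0.0 t 13.4
-> t [ 0.0011 -0.0036 -0.0005] spin -0.15
```

View pics/c4.png

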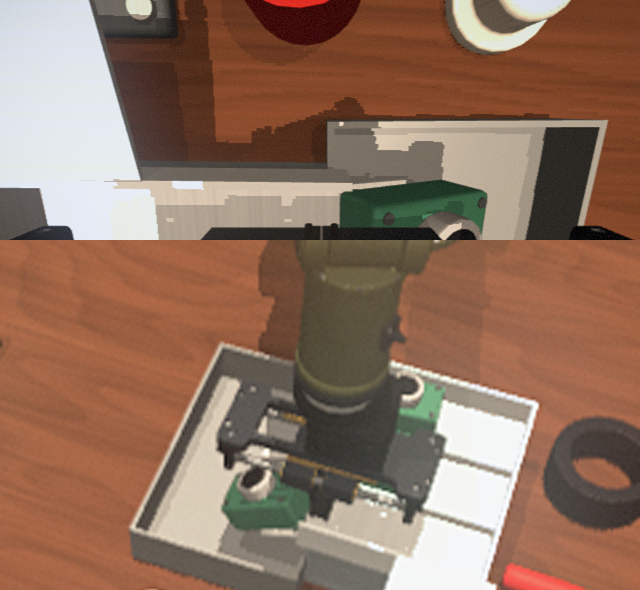

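It is on the chute. I'll push on a little past the hinge.

step_arm --increments '[{"tx": 0,"ty": 0.008,"tz": 0,"spin": 0,"claw": 0},{"tx": 0,"ty": 0.016,"tz": 0,"spin": 0,"claw": 0},{"tx": 0,"ty": 0.024,"tz": 0.003,"spin": 0,"claw": 0},{"tx": 0,"ty": 0.032,"tz": 0.006,"spin": 0,"claw": 0},{"tx": 0,"ty": 0.04,"tz": 0.009,"spin": 0,"claw": 0},{"tx": 0,"ty": 0.046,"tz": 0.011,"spin": 0,"claw": 0}]'

```text
time: 14.0
position: [0.5492, 0.0513, 0.2517]
tool_rot: [3.14, 0.064, -0.001]
ft_force: [-1.1, -0.1, 0.3]
grip_width: 0.003
```

```bash
python3 -c "
from h import *
plan(.548,.10,.10,2.5)
a=imaging.get_image('wrist')[:240]
t=imaging.get_image('scene')[100:260,240:480];t=cv2.resize(t,(640,427),interpolation=cv2.INTER_CUBIC)[:350]
cv2.imwrite('pics/c5.png',np.vstack([a,t]))"
```

```text
grasp [0.5491 0.0512 0.0882] yaw 2.35 f [-1.1 -0.1  0.3] w 0.0 t 14.0
-> t [ 0.0009 -0.0488 -0.0118] spin -0.15
```

View pics/c5.png

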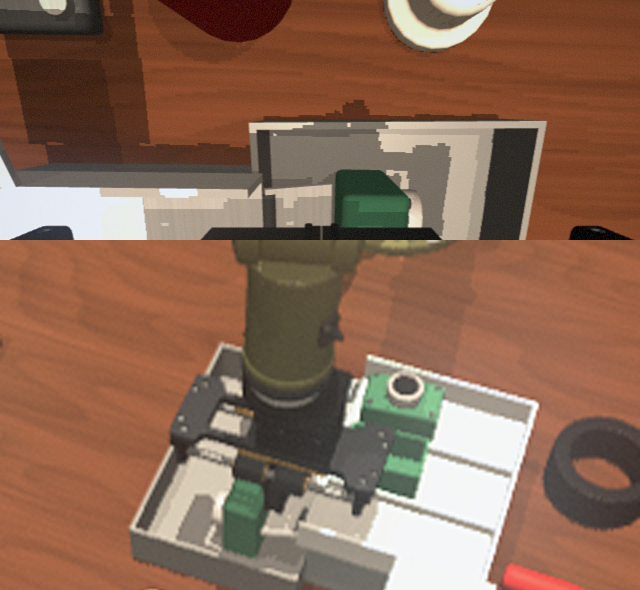

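The housing is standing on its front end against the flap lip. I'll push its top on so it lies down in the tote.

step_arm --increments '[{"tx": 0,"ty": 0.006,"tz": 0,"spin": 0,"claw": 0},{"tx": 0,"ty": 0.012,"tz": 0,"spin": 0,"claw": 0},{"tx": 0,"ty": 0.018,"tz": 0,"spin": 0,"claw": 0},{"tx": 0,"ty": 0.024,"tz": 0,"spin": 0,"claw": 0},{"tx": 0,"ty": 0.03,"tz": 0,"spin": 0,"claw": 0},{"tx": 0,"ty": 0.036,"tz": 0,"spin": 0,"claw": 0},{"tx": 0,"ty": 0.042,"tz": 0,"spin": 0,"claw": 0},{"tx": 0,"ty": 0.048,"tz": 0,"spin": 0,"claw": 0}]'

```text
time: 14.77
position: [0.5513, 0.0041, 0.2524]
tool_rot: [3.141, 0.066, -0.0]
ft_force: [-0.6, -0.5, 1.0]
grip_width: 0.003
```

step_arm --increments '[{"tx": 0,"ty": -0.005,"tz": -0.03,"spin": 0,"claw": 0},{"tx": 0,"ty": -0.01,"tz": -0.07,"spin": 0,"claw": 0},{"tx": 0,"ty": -0.02,"tz": -0.11,"spin": 0,"claw": 0},{"tx": -0.03,"ty": -0.06,"tz": -0.11,"spin": 0,"claw": 0},{"tx": -0.06,"ty": -0.1,"tz": -0.11,"spin": 0,"claw": 0},{"tx": -0.09,"ty": -0.14,"tz": -0.11,"spin": 0,"claw": 0},{"tx": -0.12,"ty": -0.18,"tz": -0.11,"spin": 0,"claw": 0},{"tx": -0.14,"ty": -0.205,"tz": -0.11,"spin": 0,"claw": 0}]'

```text
time: 15.43
position: [0.4167, 0.1868, 0.3625]
tool_rot: [3.141, 0.065, 0.001]
ft_force: [0.9, 0.7, 0.3]
grip_width: 0.006
```

```bash
python3 -c "
from h import *
plan(.405,.210,.10,2.5);print(get_state()['joint_positions'].round(2))
a=imaging.get_image('wrist')[:240]
t=imaging.get_image('scene')[100:260,240:480];t=cv2.resize(t,(640,427),interpolation=cv2.INTER_CUBIC)[:350]
cv2.imwrite('pics/c6.png',np.vstack([a,t]))"
```

```text
grasp [0.4169 0.1867 0.199 ] yaw 2.39 f [0.9 0.7 0.3] w 0.01 t 15.43
-> t [-0.011  -0.0238  0.099 ] spin -0.11
[ 0.28 -0.05 -0.73  1.94 -0.04  1.24 -1.97]
```

View pics/c6.png

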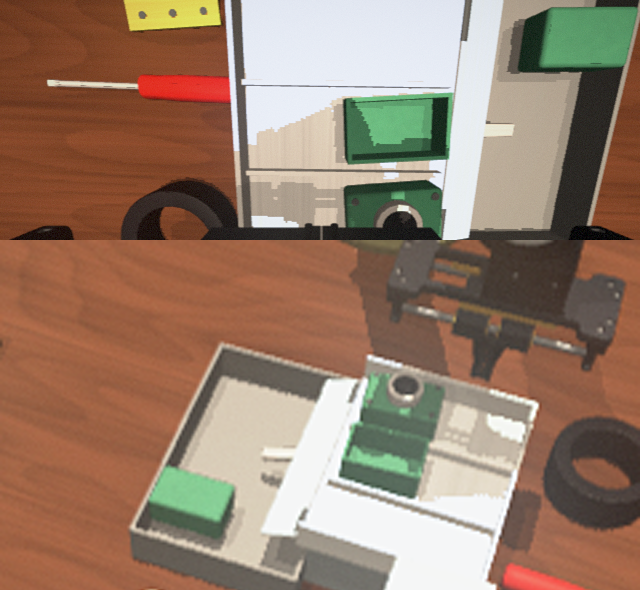

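finished_a lies in the tote, tube side down, clear of the flap. Now the near lane.

step_arm --increments '[{"tx": -0.011,"ty": -0.024,"tz": 0,"spin": 0,"claw": 0},{"tx": -0.011,"ty": -0.024,"tz": 0,"spin": 0,"claw": 0},{"tx": -0.011,"ty": -0.024,"tz": 0.035,"spin": 0,"claw": 0},{"tx": -0.011,"ty": -0.024,"tz": 0.07,"spin": 0,"claw": 0},{"tx": -0.011,"ty": -0.024,"tz": 0.09,"spin": 0,"claw": 0},{"tx": -0.011,"ty": -0.024,"tz": 0.099,"spin": 0,"claw": 0},{"tx": -0.011,"ty": -0.024,"tz": 0.099,"spin": 0,"claw": 0}]'

```text
time: 16.12
position: [0.4058, 0.2082, 0.2616]
tool_rot: [3.14, 0.065, -0.007]
ft_force: [-0.6, -0.1, 0.4]
grip_width: 0.005
```

```bash
python3 -c "
from h import *
plan(.405,.210,.10,2.5);print(get_state()['joint_positions'].round(2))"
```

```text
grasp [0.4051 0.2081 0.0981] yaw 2.39 f [-0.6 -0.1  0.4] w 0.0 t 16.12
-> t [ 0.     -0.0019 -0.0019] spin -0.11
[ 0.23  0.09 -0.78  2.06  0.07  1.03 -2.11]
```

step_arm --increments '[{"tx": 0,"ty": 0.01,"tz": 0,"spin": 0,"claw": 0},{"tx": 0,"ty": 0.02,"tz": 0,"spin": 0,"claw": 0},{"tx": 0,"ty": 0.03,"tz": 0,"spin": 0,"claw": 0},{"tx": 0,"ty": 0.04,"tz": 0,"spin": 0,"claw": 0},{"tx": 0,"ty": 0.048,"tz": 0,"spin": 0,"claw": 0},{"tx": 0,"ty": 0.056,"tz": 0,"spin": 0,"claw": 0},{"tx": 0,"ty": 0.064,"tz": 0,"spin": 0,"claw": 0},{"tx": 0,"ty": 0.07,"tz": 0,"spin": 0,"claw": 0}]'

```text
time: 16.78
position: [0.41, 0.1399, 0.265]
tool_rot: [-3.139, -0.066, -0.005]
ft_force: [-0.0, 6.4, 6.0]
grip_width: 0.009
```

step_arm --increments '[{"tx": 0,"ty": 0.007,"tz": 0,"spin": 0,"claw": 0},{"tx": 0,"ty": 0.014,"tz": 0,"spin": 0,"claw": 0},{"tx": 0,"ty": 0.021,"tz": 0,"spin": 0,"claw": 0},{"tx": 0,"ty": 0.028,"tz": 0,"spin": 0,"claw": 0},{"tx": 0,"ty": 0.034,"tz": 0,"spin": 0,"claw": 0},{"tx": 0,"ty": 0.034,"tz": 0,"spin": 0,"claw": 0}]'

```text
time: 17.28
position: [0.4104, 0.1034, 0.2632]
tool_rot: [3.139, 0.063, -0.002]
ft_force: [0.4, -0.1, 0.5]
grip_width: 0.005
```

```bash
python3 -c "
from h import *
plan(.408,.1,.10,2.5);print(get_state()['joint_positions'].round(2))
a=imaging.get_image('wrist')[:240]
t=imaging.get_image('scene')[100:260,240:480];t=cv2.resize(t,(640,427),interpolation=cv2.INTER_CUBIC)[:350]
cv2.imwrite('pics/c7.png',np.vstack([a,t]))"
```

```text
grasp [0.4102 0.1031 0.0997] yaw 2.31 f [ 0.4 -0.1  0.5] w 0.0 t 17.28
-> t [-0.0024  0.003  -0.0003] spin -0.19
[ 0.37 -0.01 -0.67  2.13 -0.01  1.02 -1.82]
```

View pics/c7.png

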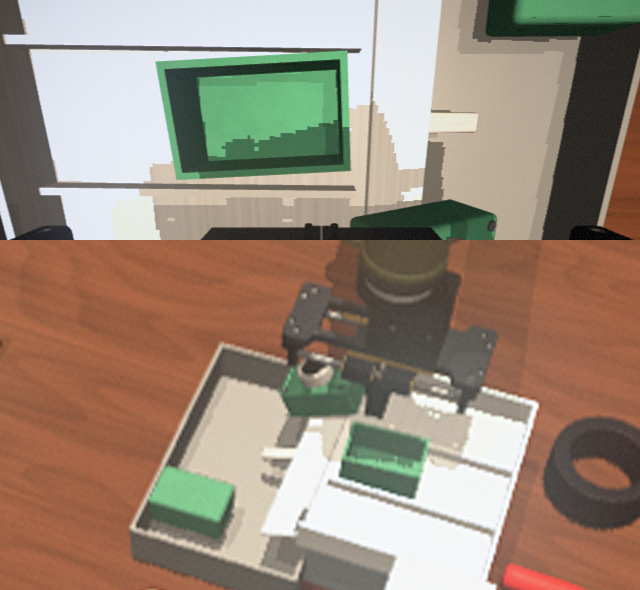

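It tipped onto the chute the same way, and the joints still have room. Same continuation.

step_arm --increments '[{"tx": 0,"ty": 0.008,"tz": 0,"spin": 0,"claw": 0},{"tx": 0,"ty": 0.016,"tz": 0,"spin": 0,"claw": 0},{"tx": 0,"ty": 0.024,"tz": 0,"spin": 0,"claw": 0},{"tx": 0,"ty": 0.032,"tz": 0.003,"spin": 0,"claw": 0},{"tx": 0,"ty": 0.04,"tz": 0.006,"spin": 0,"claw": 0},{"tx": 0,"ty": 0.046,"tz": 0.009,"spin": 0,"claw": 0},{"tx": 0,"ty": 0.052,"tz": 0.011,"spin": 0,"claw": 0}]'

```text
time: 17.97
position: [0.4124, 0.0524, 0.2518]
tool_rot: [3.141, 0.065, -0.001]
ft_force: [0.0, -0.3, -0.0]
grip_width: 0.003
```

step_arm --increments '[{"tx": 0,"ty": 0.006,"tz": 0,"spin": 0,"claw": 0},{"tx": 0,"ty": 0.012,"tz": 0,"spin": 0,"claw": 0},{"tx": 0,"ty": 0.018,"tz": 0,"spin": 0,"claw": 0},{"tx": 0,"ty": 0.024,"tz": 0,"spin": 0,"claw": 0},{"tx": 0,"ty": 0.03,"tz": 0,"spin": 0,"claw": 0},{"tx": 0,"ty": 0.036,"tz": 0,"spin": 0,"claw": 0},{"tx": 0,"ty": 0.042,"tz": 0,"spin": 0,"claw": 0},{"tx": 0,"ty": 0.048,"tz": 0,"spin": 0,"claw": 0}]'

```text
time: 18.63
position: [0.4147, 0.0048, 0.2525]
tool_rot: [3.141, 0.066, 0.0]
ft_force: [0.3, 0.5, -0.4]
grip_width: 0.009
```

```bash
python3 -c "
from h import *
plan(.48,.0,.2,92.5);print(get_state()['joint_positions'].round(2))
a=imaging.get_image('wrist')[:240]
t=imaging.get_image('scene')[100:260,240:480];t=cv2.resize(t,(640,427),interpolation=cv2.INTER_CUBIC)[:350]
cv2.imwrite('pics/c8.png',np.vstack([a,t]))"
```

```text
grasp [0.4147 0.0048 0.089 ] yaw 2.41 f [ 0.3  0.5 -0.4] w 0.01 t 18.63
-> t [ 0.065   0.0075 -0.111 ] spin -90.09
[ 0.49 -0.02 -0.55  2.16 -0.01  1.   -1.59]
```

View pics/c8.png

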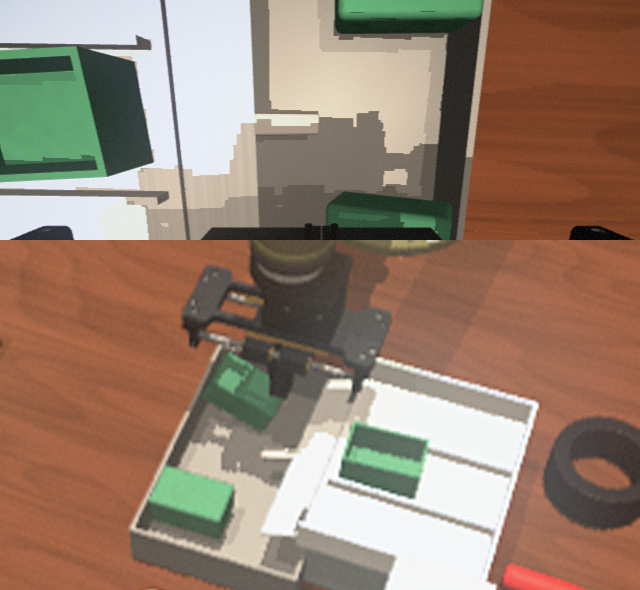

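Both housings are in the tote and the unfinished one is in place. Now back to the tab: rise, turn −90°, and descend to the pose where I released it, (0.478, 0.017, 0.051).

step_arm --increments '[{"tx": 0,"ty": -0.003,"tz": -0.04,"spin": 0,"claw": 0.4},{"tx": 0,"ty": -0.005,"tz": -0.08,"spin": 0,"claw": 0.4},{"tx": 0.02,"ty": -0.009,"tz": -0.11,"spin": -7,"claw": 0.4},{"tx": 0.04,"ty": -0.009,"tz": -0.12,"spin": -14,"claw": 0.4},{"tx": 0.06,"ty": -0.009,"tz": -0.12,"spin": -21,"claw": 0.4},{"tx": 0.063,"ty": -0.009,"tz": -0.12,"spin": -28,"claw": 0.4},{"tx": 0.063,"ty": -0.009,"tz": -0.12,"spin": -35,"claw": 0.4},{"tx": 0.063,"ty": -0.009,"tz": -0.12,"spin": -42,"claw": 0.4}]'

```text
time: 19.4
position: [0.4776, 0.0174, 0.3723]
tool_rot: [-2.904, -1.197, 0.0]
ft_force: [0.5, -0.4, -0.0]
grip_width: 0.386
```

step_arm --increments '[{"tx": 0,"ty": 0,"tz": 0,"spin": -7,"claw": 0.4},{"tx": 0,"ty": 0,"tz": 0,"spin": -14,"claw": 0.4},{"tx": 0,"ty": 0,"tz": 0,"spin": -21,"claw": 0.4},{"tx": 0,"ty": 0,"tz": 0,"spin": -28,"claw": 0.4},{"tx": 0,"ty": 0,"tz": 0,"spin": -35,"claw": 0.4},{"tx": 0,"ty": 0,"tz": 0,"spin": -42,"claw": 0.4},{"tx": 0,"ty": 0,"tz": 0,"spin": -48.2,"claw": 0.4},{"tx": 0,"ty": 0,"tz": 0,"spin": -48.2,"claw": 0.4}]'

```text
time: 20.07
position: [0.4772, 0.0173, 0.3723]
tool_rot: [-2.167, -2.275, 0.0]
ft_force: [-0.7, 1.0, -0.4]
grip_width: 0.401
```

```bash
python3 -c "
from h import *
plan(.478,.0165,.051,92.6)
import pickle;p=imaging.camera_params('wrist');pickle.dump(p,open('w4.pkl','wb'))
cv2.imwrite('pics/w4.png',imaging.get_image('wrist'))
for q in ((.478,.0165,.0506),(.478,.075-.07,.046)): print(proj('wrist',q,p))"
```

```text
grasp [0.4772 0.0173 0.2088] yaw 92.78 f [-0.7  1.  -0.4] w 0.4 t 20.07
-> t [-0.0009  0.0008  0.1578] spin 0.18
[320.86044232 185.47643947]
[320.32807969 195.31492842]
```

step_arm --increments '[{"tx": 0,"ty": 0,"tz": 0.04,"spin": 0,"claw": 0.28},{"tx": 0,"ty": 0,"tz": 0.075,"spin": 0,"claw": 0.28},{"tx": 0,"ty": 0,"tz": 0.1,"spin": 0,"claw": 0.28},{"tx": 0,"ty": 0,"tz": 0.115,"spin": 0,"claw": 0.28},{"tx": 0,"ty": 0,"tz": 0.13,"spin": 0,"claw": 0.28}]'

```text
time: 20.53
position: [0.4767, 0.0171, 0.2408]
tool_rot: [-2.173, -2.267, 0.002]
ft_force: [0.8, -0.4, 0.2]
grip_width: 0.284
```

step_arm --increments '[{"tx": -0.001,"ty": 0,"tz": 0.01,"spin": 0,"claw": 0.28},{"tx": -0.001,"ty": 0,"tz": 0.02,"spin": 0,"claw": 0.28},{"tx": -0.001,"ty": 0,"tz": 0.028,"spin": 0,"claw": 0.28},{"tx": -0.001,"ty": 0,"tz": 0.028,"spin": 0,"claw": 0},{"tx": -0.001,"ty": 0,"tz": 0.028,"spin": 0,"claw": 0},{"tx": -0.001,"ty": 0,"tz": 0.028,"spin": 0,"claw": 0},{"tx": -0.001,"ty": 0,"tz": 0.028,"spin": 0,"claw": 0},{"tx": -0.001,"ty": 0,"tz": 0.028,"spin": 0,"claw": 0}]' --force 12

```text
time: 21.2
position: [0.478, 0.016, 0.2152]
tool_rot: [2.17, 2.27, 0.002]
ft_force: [2.0, -0.1, 0.4]
grip_width: 0.132
```

```bash
python3 -c "
from h import *
plan(.478,.0165,.051,92.6)
a0=1.93
for a in np.r_[np.arange(1.78,0,-.14),0]: print(a.round(2),'tx',(-.066*(np.sin(a)-np.sin(a0))).round(4),'tz',(-.066*(np.cos(a)-np.cos(a0))).round(4))"
```

```text
grasp [0.4783 0.016  0.0517] yaw 92.58 f [ 2.  -0.1  0.4] w 0.13 t 21.2
-> t [ 0.0005 -0.0003  0.0007] spin -0.02
1.78 tx -0.0028 tz -0.0095
1.64 tx -0.0041 tz -0.0186
1.5 tx -0.004 tz -0.0279
1.36 tx -0.0028 tz -0.037
1.22 tx -0.0002 tz -0.0459
1.08 tx 0.0036 tz -0.0543
0.94 tx 0.0085 tz -0.0621
0.8 tx 0.0144 tz -0.0692
0.66 tx 0.0213 tz -0.0753
0.52 tx 0.029 tz -0.0805
0.38 tx 0.0373 tz -0.0845
0.24 tx 0.0461 tz -0.0873
0.1 tx 0.0552 tz -0.0889
0.0 tx 0.0618 tz -0.0892
```

Tab gripped (width 0.132). I'll lead it back up, then press slightly past upright.

step_arm --increments '[{"tx": -0.0028,"ty": 0,"tz": -0.0095,"spin": 0,"claw": 0},{"tx": -0.0041,"ty": 0,"tz": -0.0186,"spin": 0,"claw": 0},{"tx": -0.004,"ty": 0,"tz": -0.0279,"spin": 0,"claw": 0},{"tx": -0.0028,"ty": 0,"tz": -0.037,"spin": 0,"claw": 0},{"tx": -0.0002,"ty": 0,"tz": -0.0459,"spin": 0,"claw": 0},{"tx": 0.0036,"ty": 0,"tz": -0.0543,"spin": 0,"claw": 0},{"tx": 0.0085,"ty": 0,"tz": -0.0621,"spin": 0,"claw": 0},{"tx": 0.0144,"ty": 0,"tz": -0.0692,"spin": 0,"claw": 0}]'

```text
time: 21.87
position: [0.4774, 0.0278, 0.2855]
tool_rot: [2.169, 2.264, -0.002]
ft_force: [2.9, -6.7, 0.4]
grip_width: 0.137
```

step_arm --increments '[{"tx": 0.0069,"ty": 0,"tz": -0.0061,"spin": 0,"claw": 0},{"tx": 0.0146,"ty": 0,"tz": -0.0113,"spin": 0,"claw": 0},{"tx": 0.0229,"ty": 0,"tz": -0.0153,"spin": 0,"claw": 0},{"tx": 0.0317,"ty": 0,"tz": -0.0181,"spin": 0,"claw": 0},{"tx": 0.0408,"ty": 0,"tz": -0.0197,"spin": 0,"claw": 0},{"tx": 0.0474,"ty": 0,"tz": -0.02,"spin": 0,"claw": 0},{"tx": 0.0494,"ty": 0,"tz": -0.02,"spin": 0,"claw": 0},{"tx": 0.0494,"ty": 0,"tz": -0.02,"spin": 0,"claw": 0}]'

```text
time: 22.53
position: [0.4755, 0.0799, 0.3071]
tool_rot: [2.166, 2.268, 0.003]
ft_force: [-0.2, -2.1, 13.8]
grip_width: 0.141
```

```bash
python3 -c "
from h import *
plan(.478,.0785,.141,92.6)"
```

```text
grasp [0.4763 0.0796 0.1436] yaw 92.63 f [-0.2 -2.1 13.8] w 0.14 t 22.53
-> t [-0.0012  0.0016  0.0026] spin 0.03
```

step_arm --increments '[{"tx": 0.002,"ty": 0.001,"tz": 0.001,"spin": 0,"claw": 0},{"tx": 0.003,"ty": 0.001,"tz": 0.001,"spin": 0,"claw": 0},{"tx": 0.003,"ty": 0.001,"tz": 0.001,"spin": 0,"claw": 0}]'

```text
time: 22.78
position: [0.4759, 0.0826, 0.3061]
tool_rot: [2.168, 2.268, -0.0]
ft_force: [-3.2, -2.8, 15.2]
grip_width: 0.135
```

step_arm --increments '[{"tx": 0,"ty": 0,"tz": 0,"spin": 0,"claw": 0.35},{"tx": 0,"ty": 0,"tz": 0,"spin": 0,"claw": 0.4},{"tx": 0,"ty": 0,"tz": 0,"spin": 0,"claw": 0.4},{"tx": 0,"ty": 0,"tz": 0,"spin": 0,"claw": 0.4},{"tx": 0,"ty": 0,"tz": -0.03,"spin": 0,"claw": 0.4},{"tx": 0,"ty": 0,"tz": -0.06,"spin": 0,"claw": 0.4},{"tx": -0.03,"ty": 0,"tz": -0.1,"spin": 0,"claw": 0.4},{"tx": -0.06,"ty": 0,"tz": -0.12,"spin": 0,"claw": 0.4}]'

```text
time: 23.45
position: [0.4777, 0.0274, 0.4236]
tool_rot: [2.162, 2.279, 0.003]
ft_force: [1.5, -1.3, 0.4]
grip_width: 0.397
```

```bash
python3 -c "
from h import *
plan(.478,.0785,.141,92.6)
import pickle;p=imaging.camera_params('wrist');pickle.dump(p,open('w5.pkl','wb'))
a=imaging.get_image('wrist')[:240]
t=imaging.get_image('scene')[100:260,240:480];t=cv2.resize(t,(640,427),interpolation=cv2.INTER_CUBIC)[:350]
cv2.imwrite('pics/c9.png',np.vstack([a,t]))"
```

```text
grasp [0.4779 0.0276 0.2601] yaw 93.01 f [ 1.5 -1.3  0.4] w 0.4 t 23.45
-> t [0.0507 0.0025 0.1192] spin 0.41
```

View pics/c9.png

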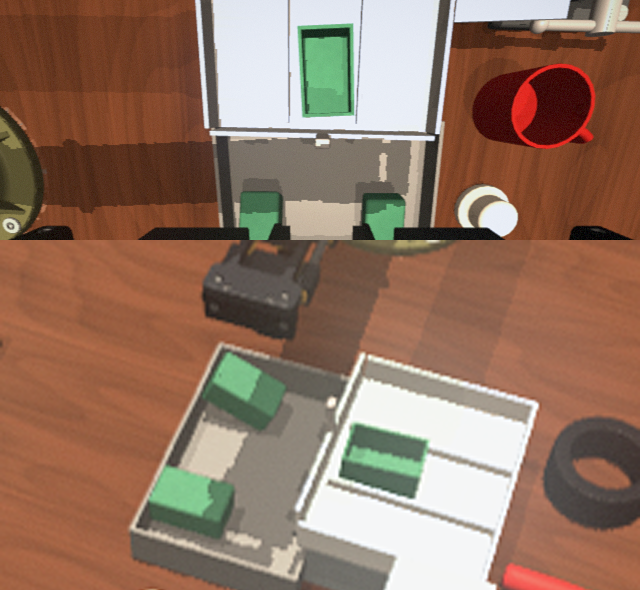

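Wrist view: flap up (edge (209,132)–(434,136), tab (322,137)). Both housings are in the tote and the unfinished one is in place. Now a numeric check of the flap, using the same rays as before, and of the tote edges.

Run:
```python
from h import *
import pickle;p=pickle.load(open('w5.pkl','rb'))
for n,uv,z in(("tab tip",(322,135),.153),("flap L",(209,132),.115),("flap R",(434,136),.115),("unf backL",(299,26),.111),("unf backR",(353,25),.111)): print(n,ray("wrist",uv,z,p)[:2].round(4))
a=imaging.get_image('top');b=cv2.imread('pics/top2.png')
hsv=[cv2.cvtColor(i,cv2.COLOR_BGR2GRAY)[198:290,285:360].astype(float) for i in(b,a)]
for i in hsv: # tote rear edge: strongest light->wood fall per row (rows free of arm)
    print([round(float(np.argmin(np.diff(i[r])[40:])+40+285)) for r in(8,12,14,16)])
    print([round(float(np.argmax(np.abs(np.diff(i[:25,c])))+198)) for c in(15,25,35,45)])
```

```text
tab tip [0.4772 0.0806]
flap L [0.374  0.0751]
flap R [0.5804 0.0822]
unf backL [0.4531 0.168 ]
unf backR [0.4991 0.1712]
[341, 339, 339, 339]
[200, 200, 198, 199]
[341, 342, 342, 342]
[199, 209, 207, 199]
```

Run:
```python
from h import *
a=imaging.get_image('top');h=cv2.cvtColor(a,cv2.COLOR_BGR2HSV)
cv2.imwrite('pics/top9.png',a)
m=((h[...,1]<90)&(h[...,2]>90)).astype(np.uint8)
for r in range(200,284,6):
    x=np.flatnonzero(m[r,300:380])+300
    print(r,x.max() if len(x) else None,ray('top',(x.max()+1,r),.05)[:2].round(4) if len(x) else '')
b=cv2.cvtColor(cv2.imread('pics/top2.png'),cv2.COLOR_BGR2HSV);mb=((b[...,1]<90)&(b[...,2]>90))
for r in(200,206,212): print('docking',r,np.flatnonzero(mb[r,300:380]).max()+300)
```

```text
200 341 [ 0.6074 -0.0774]
206 341 [ 0.5873 -0.0777]
212 342 [ 0.5672 -0.0813]
218 342 [ 0.5472 -0.0816]
224 342 [ 0.5272 -0.0819]
230 342 [ 0.5073 -0.0822]
236 343 [ 0.4875 -0.0859]
242 342 [ 0.4677 -0.0829]
248 343 [ 0.448  -0.0865]
254 343 [ 0.4284 -0.0868]
260 343 [ 0.4088 -0.0871]
266 343 [ 0.3892 -0.0874]
272 343 [ 0.3697 -0.0877]
278 None 
docking 200 341
docking 206 341
docking 212 342
```

```bash
python3 -c "
from h import *
print(workorder.close_job())"
```

```text
the job is handed in; nothing more can be done
None
```

The job is done and handed in at about 23.6 s of the 72 s allowed. The hand-in gives no verdict.

- **Tote:** I dragged it in by its rear wall until it pressed on the skirt with about 8 N.
- **Flap and housings:** I led the flap down to about 1.93 rad by its tab. I then pushed each finished housing along its lane, down the chute and into the tote with closed fingers, and led the flap back up.

Last checks:
- **Tote position:** its rear edge sits at the same pixels as at docking, at about 2.5°, which matches the tray.
- **Flap:** the tab tip and flap edge are within about 1.5 mm of their starting upright positions.
- **Unfinished housing:** it is within about 2 mm of where it started.
- **Finished housings:** both lie inside the tote, clear of the flap. The far one is upside down, and the near one lies tilted.
- **Bystanders:** I measured none of them at the end. The ones in the last view looked undisturbed.
- **Disagreement:** a first, crude edge test suggested the tote had shifted 2 to 3 pixels. A cleaner colour mask showed no shift.

I viewed 13 pictures against the budget of 10, the extra ones to check the chute pushes and the final flap.

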